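# Release the ratchet rack and file the instrument cassette

## Robot

A 6-joint arm with a two-finger parallel gripper is mounted at the origin on the work surface. World frame = base frame: x ahead of the robot, y to its left, z up, the work surface at z = 0. Lengths are in m, angles in rad, forces in N, time in s.
With the tool pointing down it reaches from about 0.375 to 0.9 m from the base axis. Payload 3.1 kg.
Tool frame: the origin (TCP) lies between the finger pads; the fingertips stand 19 mm ahead of it and the grasp point (between the pads) is the TCP; z points along the fingers, y is the line along which they close (so a half turn about z gives the same grasp; the last joint's range is limited). The gripper opens to 85 mm and grips with 20 to 120 N. Pads are 22 mm wide; open, the fingers measure 114 mm over their backs; the gripper's body (76 mm by 85 mm) begins 54 mm behind the grasp point. The pads swing forward as they close: fully open they stand 13 mm farther back than shut.
Start: joints at [-1.411, 0.527, 1.433, -0, 1.181, -0.178], TCP at [0.208, -0.589, 0.25] pointing down, gripper open.
Joint ranges: [-3.08, 3.08], [-0.75, 2.2], [0.22, 2.44], [-1.43, 4.57], [0, 2.65], [-2.85, 2.85]. Speed limits (rad/s): [2.79, 2.79, 3.14, 3.14, 3.14, 3.14].

## Interface

Orientations are given as a 3x3 rotation matrix whose columns are the frame's x, y, z axes.
In Python, from workcell import monitor, viewer, finish_job gives the robot as it stands.
- The arm moves only by the tool servo_tool, never from a script. Its argument "increments" is a list that holds one entry, the list of rows, each a list of 7 numbers: the closure in counts, from 0 (fully open) to 255 (shut), then the shift along the tool's x, y, z in mm, then the turn, a rotation vector about the tool's x, y, z in rad. In form: [[[fingers, x, y, z, wx, wy, wz], ...]]. A call has exactly 8 rows; each row shifts and turns the commanded pose from where the row before left it, along the tool's axes as they then stand; what a row does not reach is not made up. A row lasts 1/10 s, in which the tool goes at most 50 mm and 8.59 degrees, less where a joint would pass 70% of its speed; a pose out of reach is approached as far as the arm can. A call is refused whole if a number of a shift passes 50 or a number of a turn 0.15, either way. A call with a gripper value outside its range is refused whole. The fingers move at their own pace and stop on an object; the grip force is fixed at half the most. Time passes only in rows, so rows that do not move let the fingers close, or fill a call up. It gives the time, the measured TCP pose, the force, the opening and the grip force at its end, in the units of the state.
- monitor.get_obs(): the state, without advancing time (a new reading comes with each control period).
- viewer.snapshot(name): name is "side" or "top"; returns the picture (480x640x3 uint8, blue, green, red); there is no depth.
- viewer.camera_params(name): a dict with "fx", "fy", "cx", "cy" (pixels), "world_to_cam" (4x4, takes a point from world to camera coordinates). Camera axes: x right, y down, z forward; pixel columns grow to the right and rows downward; lengths in m; the calibration is good to about 2 mm. A picture is of the moment at which its call begins. camera_params takes no time and is no camera call.
- finish_job(): hands the job in; it is judged then, once.
The state is a dict: "time_s": time; "q": joint angles; "qvel": joint speeds; "joint_efforts": joint torques, N m; "tcp_pos": TCP position; "eef_rot": TCP orientation; "force": force on the tool from outside, world axes, zero at the start; "ft_torque": the same for the moment, N m; "gripper_width": opening from 0.0 (shut) to 1.0 (fully open); "gripper_force": force on a finger pad.
Only numpy, scipy, OpenCV 4.12 (cv2) and the standard library are available. Lean on these libraries where they do the work, as an engineer would, in place of code of your own. Each camera call takes 0.05 s, during which the arm holds its last target. There are 200 camera calls.

## Task

Swing the red pawl of the cassette rack up clear of the toothed bar so that it stays open, then draw the bar by its black knob all the way back to its stop. Then take the yellow cassette from its stand and push it down into the gap in the middle of the row, right down to the rack's floor, nudging its neighbours apart so that all stay standing; leave the pawl open, the bar drawn back, and the bottles and the reflex hammer where they are.

Things in the scene. Friction and masses are not known exactly. Their poses are not given: they have to be found in the camera images.
- rack: aluminium cassette rack, fixed. Origin on the table under its middle. Its y runs along the row, from the 70 mm high end wall (inner face at y = -130 mm) to the ratchet and the bar's knob; x is across the row, z up. Floor 6 mm above the table, inner width 54 mm, side lips 24 mm above the table. Blue cheeks carrying the pawl: y = 58 to 92 mm, 62 mm high.
- rack_gap (a point): centre, on the floor, of the 20 mm gap in the row as it starts; axes as the rack's. The two cassettes between it and the end wall cannot give way, so the yellow one must end 5 mm or more to the +y of this point. The two on the +y side stand against the grey press plate (69 mm high); with the bar drawn back they give way by up to 26 mm and may lean a little.
- pawl (a joint): hinge of the red pawl, rad: 0 to 0.08 engaged (start), from 0.25 clear of the teeth, 1.0 fully open (stop). Axis along the rack's x at rack y = 77 mm, 56 mm above the table. Its red lever stands up from the hinge, 44 mm long, 8 mm thick, the top 16 mm widened to 24 mm across; pushing it over towards the rack's +y (the knob) lifts the pawl. Friction hinge: stays as left, about 1 N at the top.
- pawl_lever (a point): middle of the top end of the pawl's thumb lever; 100 mm above the table when engaged
- bar (a joint): travel of the toothed steel bar with press plate and knob along the rack's +y, m: 0 = start, in; 0.026 = fully drawn back (stop). Blocked within 1 to 4 mm while the pawl is engaged; otherwise slides with about 3 N of friction and stays where it is left.
- bar_knob (a point): centre of the top of the bar's upright black knob with a red cap: cylinder 18 mm in diameter, its top 74 mm and its foot 28 mm above the table; pull along the rack's +y
- case_yellow: loose yellow cassette, upright in the stand: 50 mm deep (its x), 30 thick (its y), 80 tall, about 0.12 kg, smooth plastic. Origin at the centre of its underside. Foot tapered: 12 mm thick at the bottom, full thickness from 15 mm up. In the row its x goes along the rack's x (either way round). Can be gripped across the 50 mm by its upper half, also while in the row.
- stand: fixed steel stand, an open box 62 x 41 mm (x, y) and 34 mm high, inner floor 4 mm above the table; origin on the table under its centre; holds the yellow cassette upright with 1.5 to 2 mm play all round
- case_white: white cassette in the row, flat-bottomed, 50 (x) x 30 (y, along the row) x 80 mm tall, 0.12 kg, origin at the centre of its underside. The order of the four colours in the row varies.
- case_blue: blue cassette in the row, same size
- case_black: black cassette in the row, same size
- case_green: green cassette in the row, same size
- blue_bottle: bystander: blue bottle, diameter 32, 62 mm tall, white cap; origin under its centre
- brown_bottle: bystander: brown bottle, diameter 32, 60 mm tall, white cap; origin under its centre
- reflex_hammer: bystander: reflex hammer lying flat, black handle 180 mm long along its x, blue head at the +x end; origin on the table under the handle's middle
Things that resemble listed ones, but are neither listed nor needed, are in the scene too. There is more than one size of the case_blue; the job needs the middle-sized.

How it is judged:
On the way, in this order (a step that is already met when the one before it is completed fails the run):
1. the pawl is swung clear of the teeth (over 0.4 rad) with the bar still in (value of joint pawl above 0.4 rad and value of joint bar below 0.006 m), for 0.2 s.
2. the bar is drawn back to its stop (over 22 of 26 mm) with the pawl open (value of joint bar above 0.022 m and value of joint pawl above 0.3 rad), for 0.2 s.
At the end, for the whole second after the job is handed in: Pawl open (over 0.3 rad), bar out over 20 mm. Yellow cassette at rest, foot within 6 mm of the rack floor, lean under 0.35 rad, centre 3 mm wallward to 28 mm plateward of the first gap centre and 12 mm across; the other four in the rack (100 mm from the gap), lean under 0.4 rad (value of joint pawl above 0.3 rad and value of joint bar above 0.02 m and y of case_yellow in the frame of rack_gap between -0.003 and 0.028 m and x of case_yellow in the frame of rack_gap between -0.012 and 0.012 m and z of case_yellow in the frame of rack_gap between -0.004 and 0.006 m and angle between case_yellow's own z axis and vertical below 0.35 rad and linear speed of case_yellow below 0.02 m/s and angle between each of case_white, case_blue, case_black, case_green's own z axis and vertical below 0.4 rad and horizontal distance between each of case_white, case_blue, case_black, case_green and rack_gap below 0.1 m); the robot touches nothing.
It fails at once if the bar is forced past the engaged pawl (value of joint bar above 0.008 m and value of joint pawl below 0.18 rad).
It fails at once if a cassette of the row is toppled (over 0.7 rad) (angle between any of case_white, case_blue, case_black, case_green's own z axis and vertical above 0.7 rad).
It fails at once if a bottle or the hammer is moved by over 30 mm (distance of any of blue_bottle, brown_bottle, reflex_hammer from where it was at the start of the episode above 0.03 m).
It also fails if it takes over 64 s, if anything falls off the work surface, if the arm or the gripper's body presses on something with over 40 N, if the wrist force passes 120 N, or if a joint passes its speed limit or range.

## Working session

There is one attempt and no reset: what is moved stays moved. The work goes in short steps, Python scripts to look and compute and a tool call to move; the robot and the scene stay as the last step left them, time stands still between calls to the robot, and variables do not carry over. Pictures are saved under pics/ and viewed, at most 10 in all, crops included, and the job is handed in when it is done.

Besides the shell and the picture viewer there is one more tool, called after "Emit:" by a JSON object that holds its "method" and its "body", one argument or row to a line. servo_tool: Moves the arm, as the interface text tells. Its arguments: {"type":"object","properties":{"increments":{"type":"array"}},"required":["increments"]}

```bash
mkdir -p pics; ls; cat > h.py <<'E'
import numpy as np,cv2
from workcell import monitor,viewer,finish_job
def cam(n):
    p=viewer.camera_params(n);return p,np.array(p["world_to_cam"])
def ray(n,u,v):
    p,T=cam(n);R=T[:3,:3];c=-R.T@T[:3,3]
    d=R.T@np.array([(u-p["cx"])/p["fx"],(v-p["cy"])/p["fy"],1]);return c,d/np.linalg.norm(d)
def onz(n,u,v,z):
    c,d=ray(n,u,v);return c+d*(z-c[2])/d[2]
def tri(a,b):
    (c1,d1),(c2,d2)=ray("top",*a),ray("side",*b)
    A=np.stack([d1,-d2],1);t=np.linalg.lstsq(A,c2-c1,rcond=None)[0]
    p,q=c1+t[0]*d1,c2+t[1]*d2;return (p+q)/2,np.linalg.norm(p-q)
def proj(n,X):
    p,T=cam(n);x=T[:3,:3]@np.array(X)+T[:3,3];return p["fx"]*x[0]/x[2]+p["cx"],p["fy"]*x[1]/x[2]+p["cy"]
E
python3 - <<'E'
from h import *
for n in("top","side"):
    cv2.imwrite(f"pics/{n}0.png",viewer.snapshot(n)); p,T=cam(n); print(n,p["fx"],-T[:3,:3].T@T[:3,3],T[:3,:3].round(2).tolist())
E
```

```text
pics
top 512.9493646386434 [0.43588018 0.05079551 1.33484474] [[0.0, -1.0, -0.0], [-1.0, -0.0, -0.1], [0.1, 0.0, -1.0]]
side 451.7173001714837 [0.05394009 0.61241941 0.62711992] [[-0.74, -0.67, -0.01], [-0.38, 0.43, -0.82], [0.55, -0.6, -0.58]]
```

View pics/top0.png

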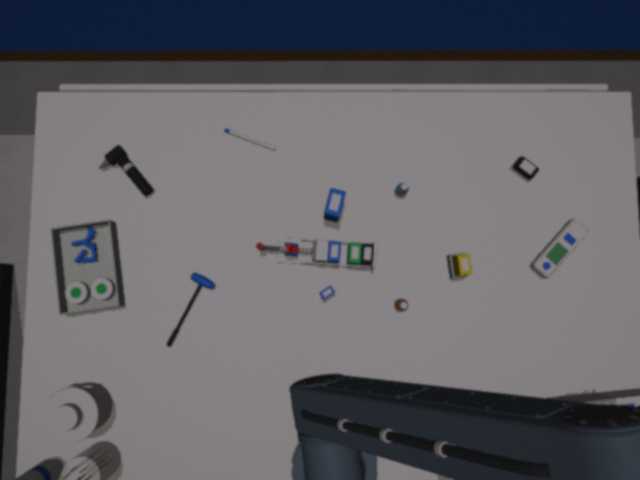

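View pics/side0.png

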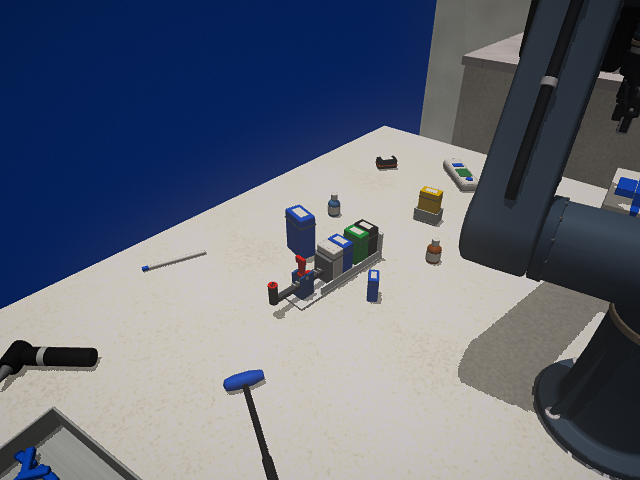

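The top view shows the knob at (260,246), the pawl at (291,248), the row from (320,250) to (370,253) with its end wall at 376, the yellow cassette at (462,264), and bottles at (402,189) and (401,305).

Things that could be mistaken for what I need:
- **Blue cassette:** the large blue one at (335,204) and the small one at (327,293) are decoys. The middle-sized one is in the row at (334,251).
- **Red parts:** the knob cap at (260,246) and the pawl lever at (291,248).
- **Yellow cassette:** only one, in its stand at (462,264).

I'll check this in one close crop.

```bash
python3 - <<'E'
from h import *
t=cv2.imread("pics/top0.png");s=cv2.imread("pics/side0.png")
a=cv2.resize(t[225:285,245:385],None,fx=4,fy=4,interpolation=cv2.INTER_CUBIC)
b=cv2.resize(s[210:315,260:390],None,fx=3,fy=3,interpolation=cv2.INTER_CUBIC)
c=cv2.resize(t[235:295,440:480],None,fx=4,fy=4,interpolation=cv2.INTER_CUBIC)
d=cv2.resize(s[180:230,405:450],None,fx=4,fy=4,interpolation=cv2.INTER_CUBIC)
o=np.zeros((570,780,3),np.uint8)
o[:240,:560]=a;o[:240,600:760]=c;o[250:565,:390]=b;o[250:450,400:580]=d
cv2.imwrite("pics/c0.png",o)
for n,im in(("top",t),("side",s)):
    h=cv2.cvtColor(im,cv2.COLOR_BGR2HSV)
    for nm,lo,hi in(("red",(0,150,60),(6,255,255)),("red2",(174,150,60),(180,255,255)),("yel",(18,120,60),(32,255,255)),("green",(50,100,30),(75,255,255))):
        k,_,st,ce=cv2.connectedComponentsWithStats(cv2.inRange(h,lo,hi))
        for i in range(1,k):
            if st[i,4]>5: print(n,nm,st[i],ce[i].round(1))
E
```

```text
top red [258 244   5   5  19] [260. 246.]
top red [287 244  12   7  43] [291.4 248.3]
top red2 [291 246   6   3   8] [293.8 247.1]
top red2 [287 250   5   2   6] [289.3 250.8]
top yel [457 254  15  21 150] [462.8 264.5]
top green [348 243  15  21 155] [355.  253.8]
top green [549 245  17  18 169] [556.8 253.2]
top green [ 97 284   9   9  67] [100.9 288.2]
top green [ 71 288  10   9  66] [ 75.3 292.1]
side red [296 255  14  22 123] [301.2 265.8]
side red [268 282   9   7  44] [272.1 285.1]
side yel [418 186  25  28 456] [429.7 200.2]
side green [456 169  16   8  84] [463.3 172.1]
side green [344 225  25  18 147] [355.6 232.7]
side green [353 242  14  23 115] [357.2 254.1]
```

View pics/c0.png

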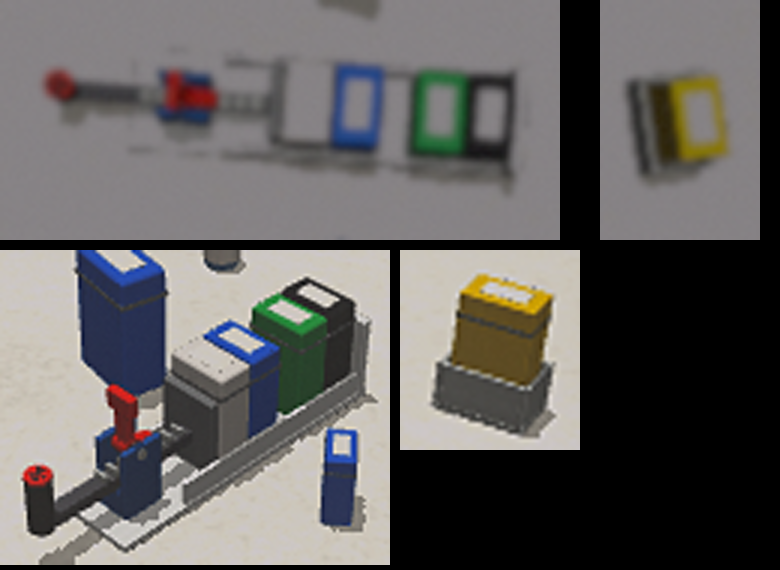

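The crop confirms the row order from the knob: plate, white, blue, gap, green, black, end wall. The lever head is at about (289,247), and the decoys stand clear of the row.

```bash
python3 - <<'E'
from h import *
t=cv2.imread("pics/top0.png");h=cv2.cvtColor(t,cv2.COLOR_BGR2HSV)
kt=onz("top",260,246,.074);print("knob plane",kt,"tri",tri((260,246),(272.1,285.1)))
print("lever",onz("top",289,247.2,.1), "side", onz("side",300,258,.1))
def box(lo,hi,roi,z):
    x0,y0,x1,y1=roi;m=cv2.inRange(h[y0:y1,x0:x1],lo,hi)
    m=cv2.resize(m,None,fx=1,fy=1);c=max(cv2.findContours(m,0,2)[0],key=cv2.contourArea)
    b=cv2.boxPoints(cv2.minAreaRect(c.astype(np.float32)))+[x0,y0]
    w=np.array([onz("top",*q,z) for q in b]);e=w[1]-w[0];f=w[2]-w[1]
    L=e if np.linalg.norm(e)>np.linalg.norm(f) else f
    print(lo,w.mean(0),np.linalg.norm(e),np.linalg.norm(f),"long-axis deg",np.degrees(np.arctan2(L[1],L[0])))
box((20,140,100),(32,255,255),(445,240,480,290),.084)
box((18,120,60),(32,255,255),(445,240,480,290),.084)
box((50,100,60),(75,255,255),(345,238,366,270),.086)
box((105,150,60),(125,255,255),(325,236,343,268),.086)
g=lambda cx,cy:onz("top",245+cx/4-.4,225+cy/4-.4,.086)
print("gap",g(397,108),"blue edge",g(381,105),"green edge",g(412,110),"black/wall",g(514,115))
print("yel side", onz("side",430,191,.084), "side edge")
print(np.round(monitor.get_obs()["eef_rot"],3).tolist())
E
```

```text
knob plane [0.54660086 0.18357652 0.074     ] tri (array([0.5487758 , 0.18565653, 0.07167189]), np.float64(0.005335849652768176))
lever [0.54153531 0.11069804 0.1       ] side [0.54349125 0.11774217 0.1       ]
(20, 140, 100) [ 0.50225372 -0.31535015  0.084     ] 0.02657942228930567 0.047893352205485205 long-axis deg -172.0838247810047
(18, 120, 60) [ 0.50201475 -0.31450032  0.084     ] 0.030812811775014316 0.04843920745759123 long-axis deg -173.43001698477877
(50, 100, 60) [ 0.52887091 -0.04855944  0.086     ] 0.03176874367755558 0.04892101775537188 long-axis deg 179.59512867373888
(105, 150, 60) [0.51651152 0.00269436 0.086     ] 0.014651821828709027 0.021951324371385927 long-axis deg -89.8910316867435
gap [ 0.53220164 -0.02259403  0.086     ] blue edge [ 0.53401934 -0.01283863  0.086     ] green edge [ 0.53099516 -0.03173893  0.086     ] black/wall [ 0.52805455 -0.0939137   0.086     ]
yel side [ 0.50602094 -0.30906396  0.084     ] side edge
[[0.943, 0.332, -0.0], [0.332, -0.943, 0.002], [0.0, -0.002, -1.0]]
```

Emit:
{"method": "servo_tool", "body": {
  "increments": [
    [[255, 0, 0, 0, 0, 0, -0.145], [255, 0, 0, 0, 0, 0, -0.145], [255, 0, 0, 0, 0, 0, -0.145], [255, 0, 0, 0, 0, 0, -0.145], [255, 0, 0, 0, 0, 0, -0.145], [255, 0, 0, 0, 0, 0, -0.145], [255, 0, 0, 0, 0, 0, -0.145], [255, 0, 0, 0, 0, 0, -0.145]]
  ]
}}

```text
time_s: 0.9
tcp_pos: [0.2077, -0.589, 0.2497]
eef_rot: [[0.066, 0.998, -0.0], [0.998, -0.066, 0.001], [0.001, -0.0, -1.0]]
force: [-0.4, -0.2, 0.1]
gripper_width: -0.006
gripper_force: 0.0
```

```bash
cat >> h.py <<'E'
YD=np.array([.0706,.9975,0]);XD=np.array([.9975,-.0706,0]);GAP=np.array([.5322,-.0226,0]);O=GAP+.06*YD
def rk(x,y,z): return O+x*1e-3*XD+y*1e-3*YD+np.array([0,0,z*1e-3])
def go(p,yaw):
    "delta to world p; yaw deg = angle of tool y axis in world; prints tool-frame mm and wz"
    o=monitor.get_obs();R=np.array(o["eef_rot"]);a=np.arctan2(R[1,1],R[0,1])
    d=(np.radians(yaw)-a+np.pi)%(2*np.pi)-np.pi
    print("t",round(o["time_s"],2),"tcp",np.round(o["tcp_pos"],4),"yaw",np.degrees(a).round(2),"move mm",(R.T@(p-o["tcp_pos"])*1e3).round(1),"wz",round(-d,3),"F",np.round(o["force"],1),"w",o["gripper_width"],"q6",round(o["q"][5],2))
E
python3 -c "
from h import *
go(rk(0,48,250),-4.05)"
```

```text
t 0.9 tcp [ 0.2077 -0.589   0.2497] yaw -3.78 move mm [6.946e+02 2.869e+02 5.000e-01] wz 0.005 F [-0.4 -0.2  0.1] w -0.005732288217196709 q6 -1.34
```

Emit:
{"method": "servo_tool", "body": {
  "increments": [
    [[255, 43.4, 17.9, 0, 0, 0, 0.005], [255, 43.4, 17.9, 0, 0, 0, 0], [255, 43.4, 17.9, 0, 0, 0, 0], [255, 43.4, 17.9, 0, 0, 0, 0], [255, 43.4, 17.9, 0, 0, 0, 0], [255, 43.4, 17.9, 0, 0, 0, 0], [255, 43.4, 17.9, 0, 0, 0, 0], [255, 43.4, 17.9, 0, 0, 0, 0]]
  ]
}}

```text
time_s: 1.7
tcp_pos: [0.3774, -0.2523, 0.2501]
eef_rot: [[0.078, 0.997, -0.0], [0.997, -0.078, 0.0], [0.0, -0.0, -1.0]]
force: [0.6, -1.0, 0.6]
gripper_width: -0.002
gripper_force: 0.0
```

Emit:
{"method": "servo_tool", "body": {
  "increments": [
    [[255, 43.4, 17.9, 0, 0, 0, 0], [255, 43.4, 17.9, 0, 0, 0, 0], [255, 43.4, 17.9, 0, 0, 0, 0], [255, 43.4, 17.9, 0, 0, 0, 0], [255, 43.4, 17.9, 0, 0, 0, 0], [255, 43.4, 17.9, 0, 0, 0, 0], [255, 43.4, 17.9, 0, 0, 0, 0], [255, 43.4, 17.9, 0, 0, 0, 0]]
  ]
}}

```text
time_s: 2.5
tcp_pos: [0.5468, 0.0829, 0.25]
eef_rot: [[0.077, 0.997, -0.001], [0.997, -0.077, -0.0], [-0.0, -0.001, -1.0]]
force: [0.4, -1.5, -0.4]
gripper_width: -0.002
gripper_force: 0.0
```

Emit:
{"method": "servo_tool", "body": {
  "increments": [
    [[255, 0, 0, 20, 0, 0, 0], [255, 0, 0, 35, 0, 0, 0], [255, 0, 0, 35, 0, 0, 0], [255, 0, 0, 0, 0, 0, 0], [255, 0, 0, 0, 0, 0, 0], [255, 0, 0, 0, 0, 0, 0], [255, 0, 0, 0, 0, 0, 0], [255, 0, 0, 0, 0, 0, 0]]
  ]
}}

```text
time_s: 3.3
tcp_pos: [0.5474, 0.0808, 0.1619]
eef_rot: [[0.077, 0.997, 0.003], [0.997, -0.077, -0.0], [0.0, 0.003, -1.0]]
force: [0.6, 0.0, -0.0]
gripper_width: -0.002
gripper_force: 0.0
```

```bash
python3 -c "
from h import *
go(rk(0,48,95),-4.05)
s=viewer.snapshot('side');t=viewer.snapshot('top')
cv2.imwrite('pics/p1.png',np.hstack([cv2.resize(s[190:320,250:390],None,fx=3,fy=3),cv2.resize(t[205:295,250:380],(380,390))]))"
```

```text
t 3.3 tcp [0.5474 0.0808 0.1619] yaw -4.42 move mm [ 3.7 -8.1 66.9] wz -0.007 F [ 0.6  0.  -0. ] w -0.0018807648939035625 q6 0.02
```

View pics/p1.png

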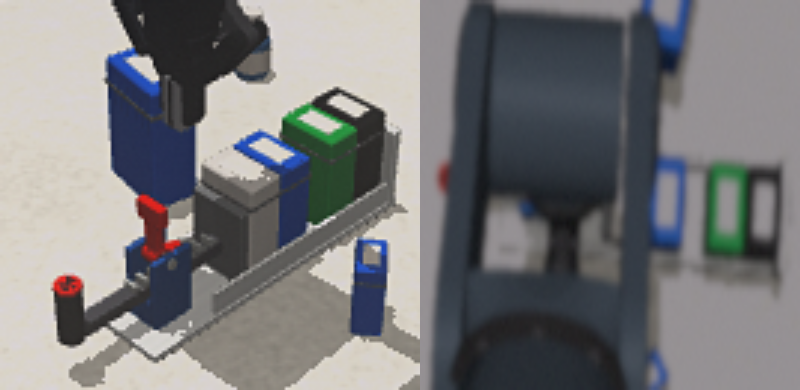

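The side view shows the closed fingertips at about (310,232), above the bar and to the wall side of the lever at (301,260). The path down is clear.

Emit:
{"method": "servo_tool", "body": {
  "increments": [
    [[255, 2, -4, 10, 0, 0, -0.007], [255, 2, -4, 15, 0, 0, 0], [255, 0, 0, 15, 0, 0, 0], [255, 0, 0, 15, 0, 0, 0], [255, 0, 0, 12, 0, 0, 0], [255, 0, 0, 0, 0, 0, 0], [255, 0, 0, 0, 0, 0, 0], [255, 0, 0, 0, 0, 0, 0]]
  ]
}}

```text
time_s: 4.2
tcp_pos: [0.5393, 0.0855, 0.0938]
eef_rot: [[0.07, 0.998, 0.001], [0.998, -0.07, -0.0], [0.0, 0.001, -1.0]]
force: [0.3, -0.3, -0.2]
gripper_width: -0.004
gripper_force: 0.0
```

```bash
python3 -c "
from h import *
go(rk(0,86,95),-4.05)
s=viewer.snapshot('side');print(proj('side',np.array(monitor.get_obs()['tcp_pos'])-[0,0,.019]))
cv2.imwrite('pics/p2.png',cv2.resize(s[190:320,250:390],None,fx=4,fy=4))"
```

```text
t 4.2 tcp [0.5393 0.0855 0.0938] yaw -4.01 move mm [37.6  0.6 -1.2] wz 0.001 F [ 0.3 -0.3 -0.2] w -0.003787936090770566 q6 0.02
(np.float64(312.92110442025466), np.float64(261.5337363403146))
```

View pics/p2.png

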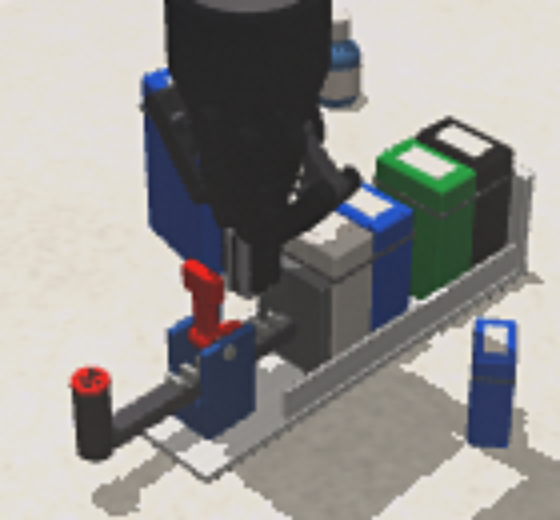

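The fingertips at about (313,262) sit right behind the lever on the wall side, so I'll push it along tool +x.

Emit:
{"method": "servo_tool", "body": {
  "increments": [
    [[255, 5, 0, 0, 0, 0, 0], [255, 6, 0, 0, 0, 0, 0], [255, 6, 0, 0, 0, 0, 0], [255, 6, 0, 0, 0, 0, 0], [255, 6, 0, 0, 0, 0, 0], [255, 6, 0, 0, 0, 0, 0], [255, 3, 0, 0, 0, 0, 0], [255, 0, 0, 0, 0, 0, 0]]
  ]
}}

```text
time_s: 5.05
tcp_pos: [0.5414, 0.1242, 0.0933]
eef_rot: [[0.069, 0.998, 0.0], [0.998, -0.069, 0.0], [0.0, 0.0, -1.0]]
force: [0.5, -1.1, -0.2]
gripper_width: -0.0
gripper_force: 0.0
```

Emit:
{"method": "servo_tool", "body": {
  "increments": [
    [[255, -5, 0, 0, 0, 0, 0], [255, -20, 0, 0, 0, 0, 0], [255, 0, 0, -30, 0, 0, 0], [255, 0, 0, -40, 0, 0, 0], [0, 0, 0, -20, 0, 0, 0], [0, 0, 0, 0, 0, 0, 0], [0, 0, 0, 0, 0, 0, 0], [0, 0, 0, 0, 0, 0, 0]]
  ]
}}

```text
time_s: 5.85
tcp_pos: [0.5387, 0.0983, 0.1822]
eef_rot: [[0.07, 0.998, -0.003], [0.998, -0.07, 0.0], [-0.0, -0.003, -1.0]]
force: [-0.2, -0.5, 0.1]
gripper_width: 0.678
gripper_force: 0.0
```

```bash
python3 -c "
from h import *
go(rk(0,147,150),-4.05);print(kt:=onz('top',260,246,.074), (kt-O)@XD,(kt-O)@YD)
s=viewer.snapshot('side')
cv2.imwrite('pics/p3.png',cv2.resize(s[190:320,250:390],None,fx=4,fy=4))"
```

```text
t 5.85 tcp [0.5387 0.0983 0.1822] yaw -4.03 move mm [85.9  2.2 32.1] wz 0.0 F [-0.2 -0.5  0.1] w 0.6775495472693891 q6 0.05
[0.54660086 0.18357652 0.074     ] -0.00019120599496848573 0.14667834248794798
```

View pics/p3.png

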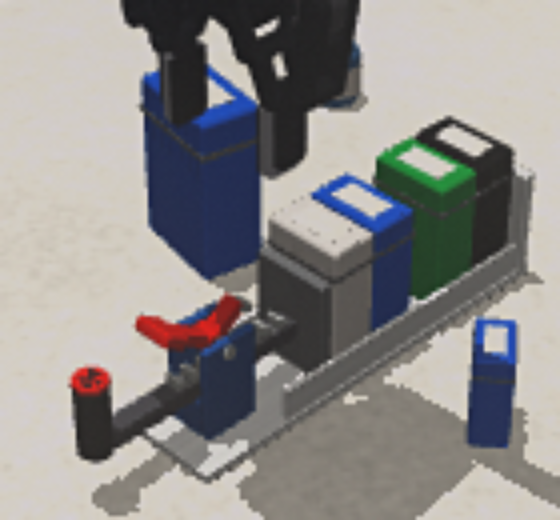

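The lever now lies over towards the knob, so the pawl is wide open, and the bar and row haven't moved. Next is gripping the knob.

Emit:
{"method": "servo_tool", "body": {
  "increments": [
    [[0, 43, 1, 16, 0, 0, 0], [0, 43, 1, 16, 0, 0, 0], [0, 0, 0, 25, 0, 0, 0], [0, 0, 0, 30, 0, 0, 0], [0, 0, 0, 25, 0, 0, 0], [0, 0, 0, 12, 0, 0, 0], [0, 0, 0, 0, 0, 0, 0], [0, 0, 0, 0, 0, 0, 0]]
  ]
}}

```text
time_s: 6.7
tcp_pos: [0.5479, 0.1841, 0.0593]
eef_rot: [[0.07, 0.998, -0.0], [0.998, -0.07, -0.0], [-0.0, -0.0, -1.0]]
force: [0.9, -0.9, 0.0]
gripper_width: 0.997
gripper_force: 0.0
```

```bash
python3 -c "
from h import *
go(rk(0,147,58),-4.05)
s=viewer.snapshot('side')
cv2.imwrite('pics/p4.png',cv2.resize(s[190:320,230:390],None,fx=4,fy=4))"
```

```text
t 6.7 tcp [0.5479 0.1841 0.0593] yaw -4.02 move mm [-0.3 -1.1  1.3] wz 0.001 F [ 0.9 -0.9  0. ] w 0.99686270032362 q6 0.2
```

View pics/p4.png

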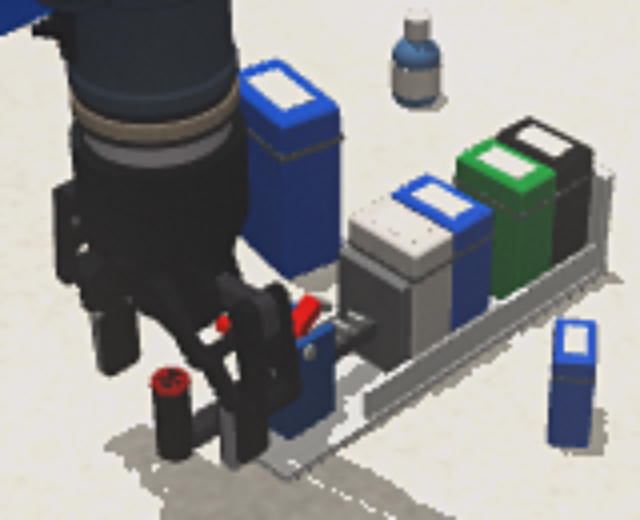

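The fingers straddle the knob at about (272,285), so I'll close and draw it back.

Emit:
{"method": "servo_tool", "body": {
  "increments": [
    [[255, 0, 0, 0, 0, 0, 0], [255, 0, 0, 0, 0, 0, 0], [255, 0, 0, 0, 0, 0, 0], [255, 0, 0, 0, 0, 0, 0], [255, 0, 0, 0, 0, 0, 0], [255, 0, 0, 0, 0, 0, 0], [255, 0, 0, 0, 0, 0, 0], [255, 0, 0, 0, 0, 0, 0]]
  ]
}}

```text
time_s: 7.55
tcp_pos: [0.5501, 0.1842, 0.0601]
eef_rot: [[0.07, 0.998, 0.005], [0.998, -0.07, 0.0], [0.001, 0.005, -1.0]]
force: [6.4, -0.6, 1.5]
gripper_width: 0.191
gripper_force: 58.5
```

Emit:
{"method": "servo_tool", "body": {
  "increments": [
    [[255, 3, 0, 0, 0, 0, 0], [255, 4, 0, 0, 0, 0, 0], [255, 4, 0, 0, 0, 0, 0], [255, 4, 0, 0, 0, 0, 0], [255, 4, 0, 0, 0, 0, 0], [255, 4, 0, 0, 0, 0, 0], [255, 4, 0, 0, 0, 0, 0], [255, 1, 0, 0, 0, 0, 0]]
  ]
}}

```text
time_s: 8.35
tcp_pos: [0.5519, 0.2102, 0.06]
eef_rot: [[0.068, 0.998, 0.004], [0.998, -0.068, -0.003], [-0.003, 0.004, -1.0]]
force: [6.5, -11.7, 3.2]
gripper_width: 0.198
gripper_force: 58.7
```

The bar moved 26 mm and the pull force then rose to about 12 N, so it is at its stop. I'll release, rise and go to the yellow cassette.

Emit:
{"method": "servo_tool", "body": {
  "increments": [
    [[255, -1, 0, 0, 0, 0, 0], [0, 0, 0, 0, 0, 0, 0], [0, 0, 0, 0, 0, 0, 0], [0, 0, 0, 0, 0, 0, 0], [0, 0, 0, -40, 0, 0, 0], [0, 0, 0, -50, 0, 0, 0], [0, 0, 0, -50, 0, 0, 0], [0, 0, 0, -50, 0, 0, 0]]
  ]
}}

```text
time_s: 9.15
tcp_pos: [0.5482, 0.2113, 0.2505]
eef_rot: [[0.069, 0.998, -0.003], [0.998, -0.069, -0.0], [-0.0, -0.003, -1.0]]
force: [0.4, -0.1, 0.1]
gripper_width: 1.001
gripper_force: 0.0
```

```bash
python3 -c "
from h import *
go(np.array([.5045,-.313,.2]),7)
print(rk(0,147,0))
s=viewer.snapshot('side');h=cv2.cvtColor(s,cv2.COLOR_BGR2HSV)
k,_,st,ce=cv2.connectedComponentsWithStats(cv2.inRange(h,(0,150,60),(6,255,255)))
for i in range(1,k):
  if st[i,4]>15: print(st[i],ce[i],onz('side',*ce[i],.074))
print(onz('side',272.1,285.1,.074))
# yellow label centre in both views
t=cv2.imread('pics/top0.png')
for n,im,(a,b,c,d) in(('top',t,(440,240,485,290)),('side',s,(410,180,450,215))):
  hh=cv2.cvtColor(im[b:d,a:c],cv2.COLOR_BGR2HSV);m=cv2.inRange(hh,(18,120,150 if n=='side' else 60),(32,255,255))
  cs=max(cv2.findContours(m,0,2)[0],key=cv2.contourArea);r=cv2.minAreaRect(cs);M=cv2.moments(cs)
  u=M['m10']/M['m00']+a,M['m01']/M['m00']+b;print(n,r,u,onz(n,*u,.084))
"
```

```text
t 9.15 tcp [0.5482 0.2113 0.2505] yaw -3.98 move mm [-526.1   -7.    50.8] wz -0.192 F [ 0.4 -0.1  0.1] w 1.0012480874917271 q6 0.25
[0.5468142 0.1838825 0.       ]
[284 263  26  14 159] [297.47798742 271.18867925] [0.54202083 0.1274319  0.074     ]
[257 288   9   7  33] [260.81818182 291.48484848] [0.55145657 0.21522463 0.074     ]
[0.54895294 0.18896063 0.074     ]
top ((23.679996490478516, 24.259998321533203), (19.940410614013672, 12.586502075195312), 81.8698959350586) (463.6407914764079, 264.3158295281583) [ 0.50183346 -0.31440472  0.084     ]
side ((21.0, 10.5), (21.428245544433594, 5.906504154205322), 15.94539737701416) (431.1182795698925, 190.4784946236559) [ 0.50531576 -0.31323065  0.084     ]
```

Emit:
{"method": "servo_tool", "body": {
  "increments": [
    [[0, -44, -0.6, 0, 0, 0, 0], [0, -44, -0.6, 0, 0, 0, 0], [0, -44, -0.6, 0, 0, 0, 0], [0, -44, -0.6, 0, 0, 0, 0], [0, -44, -0.6, 0, 0, 0, 0], [0, -44, -0.6, 0, 0, 0, 0], [0, -44, -0.6, 0, 0, 0, 0], [0, -44, -0.6, 0, 0, 0, 0]]
  ]
}}

```text
time_s: 10.0
tcp_pos: [0.5191, -0.1406, 0.2487]
eef_rot: [[0.069, 0.998, -0.002], [0.998, -0.069, 0.001], [0.001, -0.002, -1.0]]
force: [0.1, 1.0, -0.8]
gripper_width: 1.002
gripper_force: 0.0
```

Emit:
{"method": "servo_tool", "body": {
  "increments": [
    [[0, -44, -0.6, 0, 0, 0, 0], [0, -44, -0.6, 0, 0, 0, 0], [0, -44, -0.6, 0, 0, 0, 0], [0, -42, -0.6, 0, 0, 0, 0], [0, 0, 0, 20, 0, 0, -0.096], [0, 0, 0, 30, 0, 0, -0.096], [0, 0, 0, 0, 0, 0, 0], [0, 0, 0, 0, 0, 0, 0]]
  ]
}}

```text
time_s: 10.8
tcp_pos: [0.5052, -0.3122, 0.1987]
eef_rot: [[-0.12, 0.993, -0.002], [0.993, 0.12, 0.002], [0.002, -0.002, -1.0]]
force: [1.5, -0.6, 0.1]
gripper_width: 1.0
gripper_force: 0.0
```

```bash
python3 -c "
from h import *
go(np.array([.5045,-.3138,.066]),7)
s=viewer.snapshot('side');t=viewer.snapshot('top')
cv2.imwrite('pics/p5.png',np.hstack([cv2.resize(s[130:240,380:480],None,fx=4,fy=4),cv2.resize(t[220:310,420:510],(400,440))]))"
```

```text
t 10.8 tcp [ 0.5052 -0.3122  0.1987] yaw 6.9 move mm [ -1.8  -0.6 132.7] wz -0.002 F [ 1.5 -0.6  0.1] w 1.0001160630943098 q6 -0.86
```

View pics/p5.png

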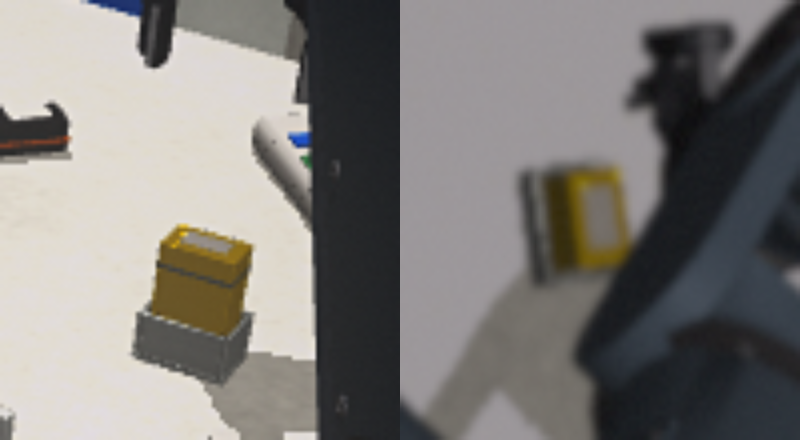

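The yellow cassette is in its stand with the gripper above it, aligned at about 7°. I'll descend and grip.

Emit:
{"method": "servo_tool", "body": {
  "increments": [
    [[0, -1, -0.6, 20, 0, 0, 0], [0, -0.8, 0, 30, 0, 0, 0], [0, 0, 0, 30, 0, 0, 0], [0, 0, 0, 30, 0, 0, 0], [0, 0, 0, 15, 0, 0, 0], [0, 0, 0, 7, 0, 0, 0], [0, 0, 0, 0, 0, 0, 0], [0, 0, 0, 0, 0, 0, 0]]
  ]
}}

```text
time_s: 11.7
tcp_pos: [0.5062, -0.3156, 0.0687]
eef_rot: [[-0.122, 0.993, 0.002], [0.993, 0.122, -0.002], [-0.002, 0.002, -1.0]]
force: [1.2, 0.4, 0.3]
gripper_width: 1.002
gripper_force: 0.0
```

Emit:
{"method": "servo_tool", "body": {
  "increments": [
    [[120, 0, 0, 0, 0, 0, 0], [255, 0, 0, 0, 0, 0, 0], [255, 0, 0, 0, 0, 0, 0], [255, 0, 0, 0, 0, 0, 0], [255, 0, 0, 0, 0, 0, 0], [255, 0, 0, 0, 0, 0, 0], [255, 0, 0, 0, 0, 0, 0], [255, 0, 0, 0, 0, 0, 0]]
  ]
}}

```text
time_s: 12.5
tcp_pos: [0.5058, -0.3155, 0.0684]
eef_rot: [[-0.122, 0.993, 0.001], [0.993, 0.122, -0.001], [-0.002, 0.001, -1.0]]
force: [0.2, 1.4, 6.4]
gripper_width: 0.575
gripper_force: 62.5
```

```bash
python3 -c "
from h import *
go(np.array([.5045,-.3138,.2]),7)"
```

```text
t 12.5 tcp [ 0.5058 -0.3155  0.0684] yaw 6.99 move mm [   1.6   -1.  -131.6] wz -0.0 F [0.2 1.4 6.4] w 0.5751078599348762 q6 -0.87
```

It's gripped: the opening of 0.575 is about 49 mm, at 62 N. I'll lift it and carry it towards the gap.

Emit:
{"method": "servo_tool", "body": {
  "increments": [
    [[255, 0, 0, -15, 0, 0, 0], [255, 0, 0, -25, 0, 0, 0], [255, 0, 0, -30, 0, 0, 0], [255, 0, 0, -40, 0, 0, 0], [255, 0, 0, -40, 0, 0, 0.097], [255, 0, 0, 0, 0, 0, 0.096], [255, 0, 0, 0, 0, 0, 0], [255, 0, 0, 0, 0, 0, 0]]
  ]
}}

```text
time_s: 13.3
tcp_pos: [0.5045, -0.3143, 0.217]
eef_rot: [[0.069, 0.998, -0.001], [0.998, -0.069, 0.001], [0.001, -0.001, -1.0]]
force: [-0.0, 0.1, -1.3]
gripper_width: 0.575
gripper_force: 62.2
```

```bash
python3 -c "
from h import *
go(np.array([.5345,-.020,.2]),-4.05)
t=cv2.imread('pics/top0.png');s=cv2.imread('pics/side0.png')
# green top face in side view: bright green, filled hull
h=cv2.cvtColor(s,cv2.COLOR_BGR2HSV)
for nm,lo,hi,(a,b,c,d) in(('green',(50,100,90),(75,255,255),(335,218,372,245)),('blue',(105,120,120),(125,255,255),(322,228,356,255))):
  m=cv2.inRange(h[b:d,a:c],lo,hi);print(cv2.countNonZero(m))
  cs=cv2.convexHull(max(cv2.findContours(m,0,2)[0],key=cv2.contourArea));M=cv2.moments(cs);u=M['m10']/M['m00']+a,M['m01']/M['m00']+b
  p=onz('side',*u,.086);print(nm,u,p,(p-GAP)@XD*1e3,(p-GAP)@YD*1e3)
"
```

```text
t 13.3 tcp [ 0.5045 -0.3143  0.217 ] yaw -3.95 move mm [295.6   9.6  17.3] wz 0.002 F [-0.   0.1 -1.3] w 0.5745936998695407 q6 -0.68
111
green (356.2852760736196, 231.1237218813906) [ 0.5315701  -0.04488168  0.086     ] 0.9447615133884132 -22.270442376057968
115
blue (340.3138969873664, 240.3858114674441) [0.53525768 0.00469993 0.086     ] 1.122658735285825 27.447551659831895
```

Emit:
{"method": "servo_tool", "body": {
  "increments": [
    [[255, 42, 1.4, 0, 0, 0, 0], [255, 42, 1.4, 0, 0, 0, 0], [255, 42, 1.4, 0, 0, 0, 0], [255, 42, 1.4, 0, 0, 0, 0], [255, 42, 1.4, 0, 0, 0, 0], [255, 42, 1.4, 0, 0, 0, 0], [255, 43, 1.2, 0, 0, 0, 0], [255, 0, 0, 15, 0, 0, 0]]
  ]
}}

```text
time_s: 14.1
tcp_pos: [0.5356, -0.0164, 0.2024]
eef_rot: [[0.064, 0.998, 0.0], [0.998, -0.064, 0.002], [0.002, 0.0, -1.0]]
force: [1.2, -1.0, -1.9]
gripper_width: 0.577
gripper_force: 62.2
```

Emit:
{"method": "servo_tool", "body": {
  "increments": [
    [[255, 0, 0, 15, 0, 0, 0], [255, 0, 0, 15, 0, 0, 0], [255, 0, 0, 6, 0, 0, 0], [255, 0, 0, 0, 0, 0, 0], [255, 0, 0, 0, 0, 0, 0], [255, 0, 0, 0, 0, 0, 0], [255, 0, 0, 0, 0, 0, 0], [255, 0, 0, 0, 0, 0, 0]]
  ]
}}

```text
time_s: 14.9
tcp_pos: [0.536, -0.0215, 0.1669]
eef_rot: [[0.071, 0.997, 0.001], [0.997, -0.071, -0.0], [-0.0, 0.001, -1.0]]
force: [-0.4, 0.0, -1.5]
gripper_width: 0.575
gripper_force: 62.2
```

```bash
python3 -c "
from h import *
go(np.array([.5347,-.0193,.155]),-4.05)
s=viewer.snapshot('side')
cv2.imwrite('pics/p6.png',cv2.resize(s[165:285,290:410],None,fx=5,fy=5,interpolation=cv2.INTER_CUBIC));cv2.imwrite('pics/raw6.png',s)"
```

```text
t 14.9 tcp [ 0.536  -0.0215  0.1669] yaw -4.07 move mm [ 2.1 -1.5 11.9] wz -0.0 F [-0.4  0.  -1.5] w 0.5750959936779955 q6 -0.18
```

View pics/p6.png

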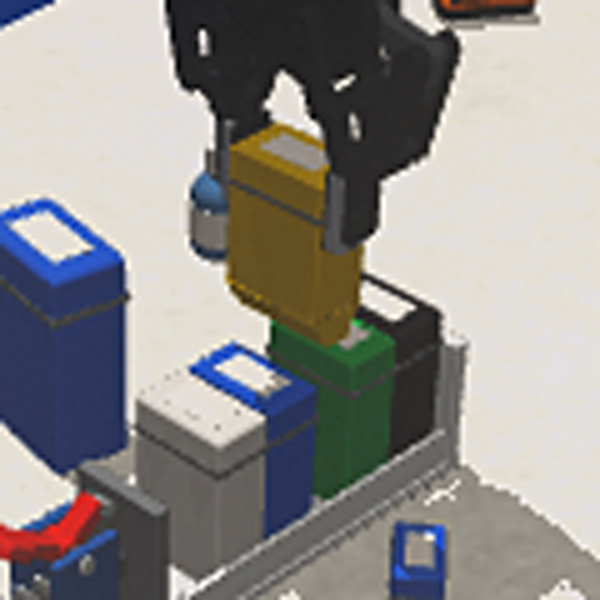

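```bash
python3 -c "
from h import *
px=lambda a,b:(290+(a+.5)/5-.5,165+(b+.5)/5-.5)
def rr(n,p):print(n,p.round(4),'rack-gap x,y',round((p-GAP)@XD*1e3,1),round((p-GAP)@YD*1e3,1))
rr('blue edge far (25,10)',onz('side',*px(236,343),.086))
rr('blue edge near(-25,10)',onz('side',*px(315,383),.086))
rr('green near (-25,-10)',onz('side',*px(342,386),.086))
rr('black/green near(-25,-40)',onz('side',*px(395,352),.086))
T=np.array(monitor.get_obs()['tcp_pos']);rr('tcp',T)
for n,x,y,z in(('fullL',25,15,-49),('fullR',-25,15,-49),('footR',-25,6,-64),('footL',25,6,-64),('topL',25,15,16),('topR',-25,15,16),('backL',25,-15,16)):
  u=proj('side',T+x*1e-3*XD+y*1e-3*YD+[0,0,z*1e-3]);print(n,(np.array(u)-[290,165])*5+2)
"
```

```text
blue edge far (25,10) [ 0.5579 -0.0111  0.086 ] rack-gap x,y 24.8 13.3
blue edge near(-25,10) [ 0.5142 -0.0099  0.086 ] rack-gap x,y -18.9 11.4
green near (-25,-10) [ 0.5044 -0.0156  0.086 ] rack-gap x,y -28.2 5.0
black/green near(-25,-40) [ 0.5029 -0.0504  0.086 ] rack-gap x,y -27.3 -29.8
tcp [ 0.536  -0.0215  0.1668] rack-gap x,y 3.7 1.4
fullL [225.82953988 279.48650451]
fullR [314.38463661 326.45085949]
footR [327.60122803 348.2452533 ]
footL [239.90031236 301.27779231]
topL [228.68274499 143.23792058]
topR [321.10256682 187.61189262]
backL [279.42543877 118.13783394]
```

```bash
python3 -c "
import cv2
s=cv2.imread('pics/raw6.png');cv2.imwrite('pics/p7.png',cv2.resize(s[185:250,325:375],None,fx=9,fy=9,interpolation=cv2.INTER_NEAREST))"
```

```text
(no output)
```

View pics/p7.png

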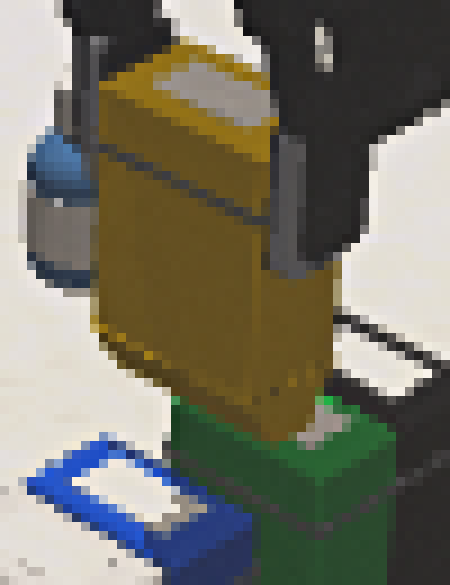

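```bash
python3 -c "
from h import *
def rr(n,u,z):
  p=onz('side',*u,z);print(n,'x,y',round((p-GAP)@XD*1e3,1),round((p-GAP)@YD*1e3,1))
z=.1668
rr('blue far 25,10',(337.4,233.7),.086);rr('blue near -25,10',(353,242.2),.086);rr('green near -25,-10',(361.2,238.1),.086);rr('green/black near -25,-40',(369,233.3),.086)
rr('Y topL 25,15',(336.1,194.4),z+.016);rr('Y topR -25,15',(355.2,202.8),z+.016);rr('Y fullL',(335.6,221.4),z-.049);rr('Y fullR',(353.7,229.4),z-.049);rr('Y footR -25,6',(354.4,233.9),z-.064);rr('Y backL 25,-15',(345.3,189.7),z+.016)
"
```

```text
blue far 25,10 x,y 22.6 13.8
blue near -25,10 x,y -21.9 13.5
green near -25,-10 x,y -23.9 -9.9
green/black near -25,-40 x,y -23.7 -35.3
Y topL 25,15 x,y 24.3 18.7
Y topR -25,15 x,y -25.0 16.5
Y fullL x,y 25.0 17.7
Y fullR x,y -21.9 13.3
Y footR -25,6 x,y -19.4 7.5
Y backL 25,-15 x,y 24.6 -8.7
```

In the same camera, the gap centre and the held cassette agree to about 1 mm in y and x. The foot points into the gap, the plate is drawn back, and the pawl is open. I'll insert it in steps, drifting towards the plate.

Emit:
{"method": "servo_tool", "body": {
  "increments": [
    [[255, 2, 0, 6, 0, 0, 0], [255, 0, 0, 6, 0, 0, 0], [255, 0, 0, 6, 0, 0, 0], [255, 0, 0, 6, 0, 0, 0], [255, 0.5, 0, 4, 0, 0, 0], [255, 0.5, 0, 4, 0, 0, 0], [255, 0, 0, 0, 0, 0, 0], [255, 0, 0, 0, 0, 0, 0]]
  ]
}}

```text
time_s: 15.75
tcp_pos: [0.5359, -0.0183, 0.1342]
eef_rot: [[0.071, 0.997, -0.0], [0.997, -0.071, 0.0], [0.0, -0.0, -1.0]]
force: [0.8, 0.3, -1.9]
gripper_width: 0.575
gripper_force: 62.3
```

```bash
python3 -c "
from h import *
go(GAP+3.5e-3*XD+.007*YD+[0,0,.0704],-4.05)
s=viewer.snapshot('side')
cv2.imwrite('pics/p8.png',cv2.resize(s[175:285,300:400],None,fx=5,fy=5,interpolation=cv2.INTER_CUBIC))"
```

```text
t 15.75 tcp [ 0.5359 -0.0183  0.1342] yaw -4.07 move mm [ 2.4  0.2 63.8] wz -0.0 F [ 0.8  0.3 -1.9] w 0.5751634088478214 q6 -0.17
```

View pics/p8.png

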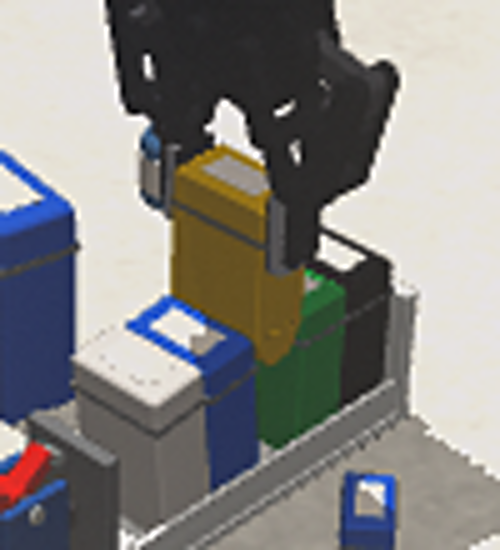

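The foot has entered the gap between blue and green with no contact force. That was my eleventh viewed picture, one over the limit of 10, so I'll go on by force and pose readings only.

Emit:
{"method": "servo_tool", "body": {
  "increments": [
    [[255, 1, 0, 3, 0, 0, 0], [255, 1, 0, 3, 0, 0, 0], [255, 1, 0, 4, 0, 0, 0], [255, 1, 0, 4, 0, 0, 0], [255, 0, 0, 4, 0, 0, 0], [255, 0, 0, 4, 0, 0, 0], [255, 0, 0, 4, 0, 0, 0], [255, 0, 0, 0, 0, 0, 0]]
  ]
}}

```text
time_s: 16.6
tcp_pos: [0.5359, -0.0143, 0.1076]
eef_rot: [[0.071, 0.997, -0.001], [0.997, -0.071, 0.0], [0.0, -0.001, -1.0]]
force: [-0.4, 0.2, -0.2]
gripper_width: 0.578
gripper_force: 62.3
```

Emit:
{"method": "servo_tool", "body": {
  "increments": [
    [[255, 0, 0, 4, 0, 0, 0], [255, 0, 0, 4, 0, 0, 0], [255, 0, 0, 4, 0, 0, 0], [255, 0, 0, 4, 0, 0, 0], [255, 0, 0, 4, 0, 0, 0], [255, 0, 0, 4, 0, 0, 0], [255, 0, 0, 4, 0, 0, 0], [255, 0, 0, 0, 0, 0, 0]]
  ]
}}

```text
time_s: 17.4
tcp_pos: [0.5359, -0.0143, 0.0797]
eef_rot: [[0.071, 0.997, -0.001], [0.997, -0.071, 0.0], [0.0, -0.001, -1.0]]
force: [0.2, 0.5, -1.1]
gripper_width: 0.574
gripper_force: 62.3
```

Still free, with about 9 mm to go.

Emit:
{"method": "servo_tool", "body": {
  "increments": [
    [[255, 0, 0, 2, 0, 0, 0], [255, 0, 0, 2, 0, 0, 0], [255, 0, 0, 2, 0, 0, 0], [255, 0, 0, 1, 0, 0, 0], [255, 0, 0, 1, 0, 0, 0], [255, 0, 0, 1, 0, 0, 0], [255, 0, 0, 1, 0, 0, 0], [255, 0, 0, 0, 0, 0, 0]]
  ]
}}

```text
time_s: 18.2
tcp_pos: [0.5363, -0.0144, 0.0704]
eef_rot: [[0.071, 0.997, 0.0], [0.997, -0.071, 0.0], [0.0, 0.0, -1.0]]
force: [-0.2, -0.7, 1.0]
gripper_width: 0.577
gripper_force: 62.5
```

```bash
python3 -c "
from h import *
go(GAP+3.5e-3*XD+.0085*YD+[0,0,.0704],-4.05)
s=viewer.snapshot('side');h=cv2.cvtColor(s,cv2.COLOR_BGR2HSV)
for nm,lo,hi in(('yel',(18,120,60),(32,255,255)),('green',(50,100,40),(75,255,255)),('blue',(105,120,60),(125,255,255))):
  k,_,st,ce=cv2.connectedComponentsWithStats(cv2.inRange(h[200:310,290:395],lo,hi))
  for i in range(1,k):
    if st[i,4]>20:print(nm,st[i]+[290,200,0,0,0])
"
```

```text
t 18.2 tcp [ 0.5363 -0.0144  0.0704] yaw -4.07 move mm [-0. -0.  0.] wz -0.0 F [-0.2 -0.7  1. ] w 0.5767538644992275 q6 -0.16
yel [333 230  19  20 106]
yel [348 251  10  18  99]
green [358 240  11  23 135]
blue [290 205  25  24 307]
blue [290 223  25  37 655]
blue [324 236  25  20 167]
blue [339 253  10  22 155]
blue [300 271  13   8  27]
blue [368 270  11  15 105]
blue [367 285  11  17 158]
```

Emit:
{"method": "servo_tool", "body": {
  "increments": [
    [[255, 0, 0, 1, 0, 0, 0], [255, 0, 0, 1, 0, 0, 0], [255, 0, 0, 1, 0, 0, 0], [255, 0, 0, 0, 0, 0, 0], [255, 0, 0, 0, 0, 0, 0], [255, 0, 0, 0, 0, 0, 0], [255, 0, 0, 0, 0, 0, 0], [255, 0, 0, 0, 0, 0, 0]]
  ]
}}

```text
time_s: 19.05
tcp_pos: [0.5363, -0.0144, 0.0703]
eef_rot: [[0.071, 0.997, 0.001], [0.997, -0.071, -0.0], [-0.0, 0.001, -1.0]]
force: [-3.9, 1.0, 22.2]
gripper_width: 0.58
gripper_force: 65.3
```

It's firmly on the floor: 22 N with no further travel. I'll release and rise.

Emit:
{"method": "servo_tool", "body": {
  "increments": [
    [[255, 0, 0, -3, 0, 0, 0], [255, 0, 0, 0, 0, 0, 0], [0, 0, 0, 0, 0, 0, 0], [0, 0, 0, 0, 0, 0, 0], [0, 0, 0, 0, 0, 0, 0], [0, 0, 0, 0, 0, 0, 0], [0, 0, 0, 0, 0, 0, 0], [0, 0, 0, -5, 0, 0, 0]]
  ]
}}

```text
time_s: 19.85
tcp_pos: [0.5358, -0.0143, 0.0749]
eef_rot: [[0.071, 0.997, -0.002], [0.997, -0.071, 0.0], [0.0, -0.002, -1.0]]
force: [0.1, -0.4, -0.7]
gripper_width: 0.997
gripper_force: 0.0
```

Emit:
{"method": "servo_tool", "body": {
  "increments": [
    [[0, 0, 0, -20, 0, 0, 0], [0, 0, 0, -40, 0, 0, 0], [0, 0, 0, -40, 0, 0, 0], [0, 0, 0, -40, 0, 0, 0], [0, -40, 0, -20, 0, 0, 0], [0, -45, 0, 0, 0, 0, 0], [0, -45, 0, 0, 0, 0, 0], [0, -40, 0, 0, 0, 0, 0]]
  ]
}}

```text
time_s: 20.65
tcp_pos: [0.524, -0.1858, 0.2362]
eef_rot: [[0.071, 0.997, 0.001], [0.997, -0.071, -0.001], [-0.001, 0.001, -1.0]]
force: [0.6, 0.3, 0.8]
gripper_width: 0.999
gripper_force: 0.0
```

```bash
python3 -c "
from h import *
go(GAP,-4.05)
s=viewer.snapshot('side');h=cv2.cvtColor(s,cv2.COLOR_BGR2HSV)
def hull(nm,lo,hi,r):
  a,b,c,d=r;m=cv2.inRange(h[b:d,a:c],lo,hi);k,l,st,ce=cv2.connectedComponentsWithStats(m)
  for i in range(1,k):
    if st[i,4]>20:
      cs=cv2.convexHull(np.argwhere(l==i)[:,::-1].astype(np.int32));M=cv2.moments(cs);u=M['m10']/M['m00']+a,M['m01']/M['m00']+b;p=onz('side',*u,.086)
      print(nm,st[i]+[a,b,0,0,0],'top-plane gap-frame',round((p-GAP)@XD*1e3,1),round((p-GAP)@YD*1e3,1))
hull('green',(50,100,90),(75,255,255),(335,210,385,260))
hull('yel',(18,120,130),(32,255,255),(320,210,385,275))
hull('blue',(105,120,120),(125,255,255),(318,225,366,275))
hull('red',(0,150,60),(6,255,255),(240,240,330,310))
"
```

```text
t 20.65 tcp [ 0.524  -0.1858  0.2362] yaw -4.07 move mm [163.6  -3.7 236.1] wz -0.0 F [0.6 0.3 0.8] w 0.9986089366752419 q6 -0.47
green [344 225  25  14 113] top-plane gap-frame 0.8 -22.4
yel [333 230  26  15 130] top-plane gap-frame 2.6 10.3
blue [324 236  25  15 124] top-plane gap-frame 1.3 40.6
red [284 263  26  14 154] top-plane gap-frame -9.6 158.2
red [257 288   9   7  50] top-plane gap-frame -8.5 245.4
```

Relative to the gap, green is at −25, yellow at +7.7 and blue at +38 mm, all at standing height. The red pawl and knob blobs haven't moved since the pull, so I'll hand it in.

```bash
python3 -c "
from workcell import finish_job
print(finish_job())"
```

```text
the job is handed in; nothing more can be done
None
```

I handed the job in at about 21 s: the pawl is open, the bar is drawn back 26 mm, and the yellow cassette is on the rack floor about 7–8 mm plateward of the gap centre with green and blue measured standing (white, black, the bottles and the hammer weren't re-measured); I viewed 11 pictures, one over the limit of 10, and got no verdict back.

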